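# Pin the brass strap to the pull gauge and prove the joint

### The arm

A 6-joint arm with a two-finger parallel gripper is mounted at the origin on the work surface. World frame = base frame: x ahead of the robot, y to its left, z up, the work surface at z = 0. Lengths are in m, angles in rad, forces in N, time in s.
With the tool pointing down it reaches from about 0.35 to 0.975 m from the base axis. Payload 4.9 kg.
Tool frame: the origin (TCP) lies on the mounting face of the last link; the fingertips stand 173 mm ahead of it and the grasp point (between the pads) lies 155 mm ahead of it; z points along the fingers, y is the direction in which the jaws open and shut (so a half turn about z gives the same grasp; the last joint's range is limited). The gripper opens to 85 mm and grips with 20 to 120 N. Pads are 22 mm wide; open, the fingers measure 114 mm over their backs; the gripper's body (76 mm by 85 mm) begins 54 mm behind the grasp point. The pads swing forward as they close: fully open they stand 13 mm farther back than shut.
Start: joints at [1.207, 0.053, 1.613, -0, 1.476, -0.119], TCP at [0.151, 0.606, 0.405] pointing down, gripper open.
Joint ranges: [-3.01, 3.01], [-1.01, 2.22], [0.06, 2.58], [-1.02, 4.17], [0.09, 2.62], [-3.14, 3.14]. Speed limits (rad/s): [2.57, 2.57, 3.14, 3.14, 3.14, 3.14].

### API

Orientations are given as a unit quaternion [w, x, y, z].
In Python, from plant import manip gives the robot as it stands.
- The arm moves only by the tool play_rows, never from a script. Its argument "increments" is a list of rows, each an object with "offset": the shift along the tool's x, y, z in mm, a list of three; "twist": the turn about the tool's z in rad; "grip": the opening, from 0 (shut) to 1 (fully open). In form: [{"offset": [dx, dy, dz], "twist": twist, "grip": grip}, ...]. A call has 1 to 5 rows; each row is the pose to reach, as a shift and turn from the pose commanded when the call began, along the tool's axes at that moment; what a row does not reach only later rows make up. A row lasts 1/12 s, in which the tool goes at most 41.7 mm and 7.16 degrees, less where a joint would pass 70% of its speed; a pose out of reach is approached as far as the arm can. A call with a gripper value outside its range is refused whole. The fingers move at their own pace and stop on an object; the grip force is fixed at half the most. Time passes only in rows, so rows that repeat a pose let the fingers close. It gives the time, the measured TCP pose, the force and the opening at its end, in the units of the state.
- manip.state(): the state, without advancing time (a new reading comes with each control period).
- manip.grab_frame(name): name is "scene" or "top" or "wrist"; returns the picture (480x640x3 uint8, blue, green, red); there is no depth.
- manip.get_calibration(name): a dict with "fx", "fy", "cx", "cy" (pixels), "T" (4x4, takes a point from camera to world coordinates). Camera axes: x right, y down, z forward; pixel columns grow to the right and rows downward; lengths in m; the calibration is good to about 2 mm. A picture is of the moment at which its call begins: read the wrist's pose just before it. get_calibration takes no time and is no camera call; for the wrist camera it gives the pose at the moment of the call.
- manip.job_done(): hands the job in, once; it reports no verdict.
Trained networks look in the newest picture that a camera, given by its name, has taken for a name from the list of things; names that differ only in an ending like _2 or _b are one class to them, and where a whole thing is asked for, a point or a joint stands for the part that bears it (a point fixed in the world has none). Each returns a list of dicts, best first, with "p" (0 to 1); they miss things now and then, are a little off and sometimes report something else, mostly with a low value. They report only what shows in the picture. A call takes as long as a camera call.
- manip.boxes_of(query, camera): "xyz" ([x, y, z] in m, in the coordinates of the camera as it stood for that picture, good to about 4 mm: the middle of the surface that is visible of it).
- manip.tip_of(query, camera): "xyz" ([x, y, z] in m, in the coordinates of the camera as it stood for that picture, good to about 4 mm: a listed point, or the origin of a listed thing).
The state is a dict: "time": time; "joint_pos": joint angles; "joint_vel": joint speeds; "joint_efforts": joint torques, N m; "tool_pos": TCP position; "tool_rot": TCP orientation; "contact_force": force on the tool from outside, world axes, zero at the start; "ft_torque": the same for the moment, N m; "gripper_width": opening from 0.0 (shut) to 1.0 (fully open).
Only numpy, scipy, OpenCV 4.12 (cv2) and the standard library are available. Lean on these libraries where they do the work, as an engineer would, in place of code of your own. Each camera call takes 0.05 s, during which the arm holds its last target. There are 200 camera calls.

### The job

On the bench pull tester, slide the brass strap by its upright wooden grip fully home into the gauge's fork, then take the headed steel pin from its wooden rack and seat it fully home through fork and strap. Prove the joint: pull the strap by its wooden grip straight away from the gauge with a steady 12 N (needle on the thick mark) for two seconds, never as much as 20 N, then relax the pull so that the needle returns to zero and let go, leaving the pin in place. Leave the jar, mallet and dish alone.

Things in the scene. Friction and masses are not known exactly. Their poses are not given: they have to be found in the camera images.
- tester: Pull tester, fixed: dark steel base plate 110 x 370 x 18 mm. Origin on the bench under the fork's pin hole (+-2 mm in y), z up, y from the hole to the grey gauge housing (80 x 90 mm, centre y = +120 mm, dial top at z = 83 mm). The strap lies along y and is pulled to -y between two steel guide blocks (x = -29 to -17 and 17 to 29 mm, y = -75 to -25 mm, top z = 60 mm).
- fork_hole (a point): Centre of the mouth of the vertical pin hole in the top of the steel fork (44 x 44 mm, top at z = 60 mm). The hole is 12 mm wide, mouth chamfered 2 mm, through the upper cheek (8 mm), a 10 mm gap for the strap and the lower cheek (12 mm, underside at z = 30 mm). The fork hangs on the gauge's spring and moves with joint gauge.
- gauge (a joint): Travel of the fork out of the gauge along the tester's -y, in m; 0 = no pull. Spring of 6 N per mm, so 0.002 is 12 N. A needle on the dial shows it: 2 N a tick from zero, the long thick mark (sixth tick after zero) is 12 N, the last tick 20 N.
- strap: Brass strap, 30 x 148 x 8 mm, flat, guided, top at z = 51 mm. Origin on the bench under its slot (13 x 17 mm, long in y), axes as the tester's. Fully home, at a rigid stop, its origin meets the tester's and its slot lies under the fork hole; it draws out up to 50 mm to the tester's -y, with 0.8 N friction, and stays where left. With the pin in, it has 3 to 6 mm of play (varies) before the gauge takes load.
- pull_grip (a point): Upright dark wooden grip fixed on the outer end of the strap: 34 mm (tester x) x 14 mm (tester y) x 55 mm high. The point is the centre of its underside, 51 mm above the bench; its axes are parallel to the tester's. With the strap home it stands 115 mm from the hole, towards -y.
- pin: Loose steel pin, 80 g nominal, standing upright in the rack. Origin at the centre of its foot, z axis up along it: shank 10 mm diameter from 0 to 34 mm (foot tapered over 4 mm), collar 22 mm diameter from 34 to 38 mm, round grip 16 mm diameter from 38 to 72 mm. Fully home in the fork its collar rests on the fork's top, foot 26 mm above the bench.
- pin_tip (a point): Centre of the pin's foot (same point as body pin).
- rack: Wooden rack block 70 x 70 x 40 mm, fixed, with one 12 mm hole through its middle in which the pin stands, collar on the block's top. Origin at the centre of its underside.
- jar: Bystander: glass jar with steel lid, 60 mm diameter, 75 mm high; origin under its centre.
- mallet: Bystander: small hammer lying on the bench beyond the tester; leave it.
- dish: Bystander: white ceramic dish, 90 mm wide, 30 mm high; origin under its centre.

How it is judged:
By the outcome, as a careful person would: the job done as asked, in the order asked, and still so for the second after the job is handed in, with the robot touching nothing.
It also fails if it takes over 72 s, if anything falls off the work surface, if the arm or the gripper's body presses on something with over 40 N, if the wrist force passes 120 N, or if a joint passes its speed limit or range.

## Working session

There is one attempt and no reset: what is moved stays moved. The work goes in short steps, Python scripts to look and compute and a tool call to move; the robot and the scene stay as the last step left them, time stands still between calls to the robot, and variables do not carry over. Pictures are saved under pics/ and viewed, about 8 in all and at most 12, crops included, and the job is handed in when it is done.

Besides the shell and the picture viewer there is one more tool, called after "Request:" as name([rows], argument=value, ...), one row to a line, values as JSON. play_rows: Moves the arm, as the interface text tells. Its arguments: {"type":"object","properties":{"increments":{"type":"array"}},"required":["increments"]}

```bash
mkdir -p pics; cat > h.py <<'E'
import numpy as np, cv2
from plant import manip
from scipy.spatial.transform import Rotation as R
def look(cam,name=None):
    T=np.array(manip.get_calibration(cam)["T"]); im=manip.grab_frame(cam)
    if name: cv2.imwrite(f"pics/{name}.png",im)
    return im,T
def find(q,cam,T,f="tip_of",n=2):
    return [(round(d["p"],2),np.round(T[:3,:3]@np.array(d["xyz"])+T[:3,3],4).tolist()) for d in getattr(manip,f)(q,cam)[:n]]
def toolR():
    q=manip.state()["tool_rot"]; return R.from_quat([q[1],q[2],q[3],q[0]]).as_matrix()
def proj(cam,p):
    c=manip.get_calibration(cam);T=np.array(c["T"]);v=T[:3,:3].T@(np.array(p)-T[:3,3])
    return c["fx"]*v[0]/v[2]+c["cx"],c["fy"]*v[1]/v[2]+c["cy"]
def ray(cam,uv,T=None):
    c=manip.get_calibration(cam);T=np.array(c["T"]) if T is None else T
    d=np.array([(uv[0]-c["cx"])/c["fx"],(uv[1]-c["cy"])/c["fy"],1.]);return T[:3,3],T[:3,:3]@d
def onz(cam,uv,z,T=None):
    o,d=ray(cam,uv,T);return o+d*(z-o[2])/d[2]
def tri(*rs):
    A=0;b=0
    for o,d in rs:
        d=d/np.linalg.norm(d);P=np.eye(3)-np.outer(d,d);A=A+P;b=b+P@o
    return np.linalg.solve(A,b)
E
python3 - <<'E'
from h import *
for cam in ["scene","top","wrist"]:
    im,T=look(cam,cam+"0"); print(cam,np.round(T,3).tolist())
    for q in ["tester","fork_hole","strap","pull_grip","pin_tip","rack","jar","dish"]:
        print(q,find(q,cam,T))
print(toolR().round(3).tolist(),manip.state())
a=[cv2.imread(f"pics/{c}0.png") for c in("scene","top")]
E
```

```text
scene [[0.764, 0.455, -0.458, 1.127], [0.645, -0.55, 0.53, -0.506], [-0.011, -0.7, -0.714, 0.818], [0.0, 0.0, 0.0, 1.0]]
tester [(0.88, [0.5662, 0.0783, 0.0002]), (0.71, [0.519, -0.3622, 0.0058])]
fork_hole [(0.57, [0.5622, 0.0765, 0.0558]), (0.31, [0.7883, -0.1406, 0.0027])]
strap [(0.9, [0.5737, 0.0478, 0.004]), (0.18, [0.5205, -0.3612, -0.0021])]
pull_grip [(0.86, [0.5869, -0.0676, 0.0537])]
pin_tip [(0.7, [0.5177, -0.3635, 0.0104])]
rack [(0.72, [0.5238, -0.3644, -0.0015]), (0.43, [0.789, -0.1422, 0.0038])]
jar [(0.82, [0.7872, 0.1801, 0.0026])]
dish [(0.9, [0.4611, 0.4519, -0.0021]), (0.36, [0.7904, -0.1421, 0.0051])]
top [[0.01, -0.991, 0.134, 0.482], [-1.0, -0.011, -0.004, 0.078], [0.006, -0.134, -0.991, 1.221], [0.0, 0.0, 0.0, 1.0]]
tester [(0.72, [0.5631, 0.0786, 0.0016])]
fork_hole [(0.79, [0.5623, 0.0778, 0.0634])]
strap [(0.85, [0.5724, 0.0443, -0.0019])]
pull_grip [(0.84, [0.5917, -0.0689, 0.0508])]
pin_tip []
rack [(0.78, [0.5249, -0.3589, 0.0041]), (0.18, [0.7882, -0.1449, 0.0048])]
jar [(0.7, [0.7887, 0.1751, 0.0013])]
dish [(0.93, [0.4608, 0.4534, 0.0034])]
wrist [[0
[... 248 characters left out ...]
-1.0]] {'time': 1.35, 'joint_pos': array([ 1.20695906e+00,  5.27199751e-02,  1.61293586e+00, -1.77679301e-05,
        1.47600749e+00, -1.18997618e-01]), 'joint_vel': array([ 0.00148947, -0.00057553, -0.00048866,  0.00020347,  0.00153905,
       -0.00013968]), 'joint_efforts': array([-5.87190898e-04, -3.93675685e+01, -3.70453942e+01, -1.17465811e-04,
        4.78671118e-04,  9.14264120e-06]), 'tool_pos': array([0.1514917 , 0.60633712, 0.40466973]), 'tool_rot': array([ 1.39196797e-07,  1.22113444e-01,  9.92516149e-01, -3.64268162e-05]), 'contact_force': array([ 0.07388217, -0.51230092, -0.16553808]), 'ft_torque': array([0.0506825 , 0.04206571, 0.01433732]), 'gripper_width': 0.9986812346547775}
```

View pics/top0.png

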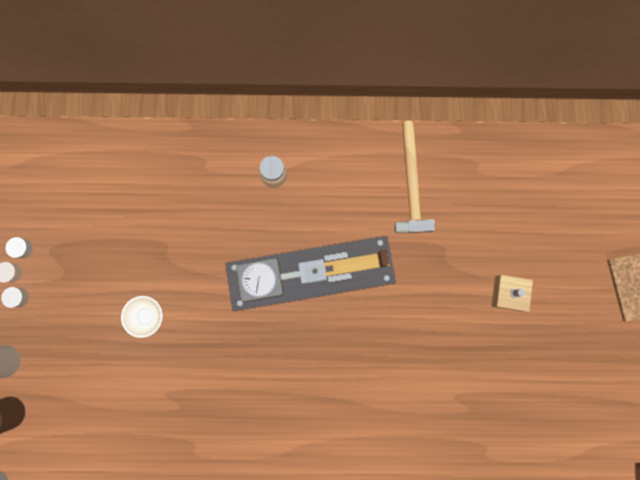

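View pics/scene0.png

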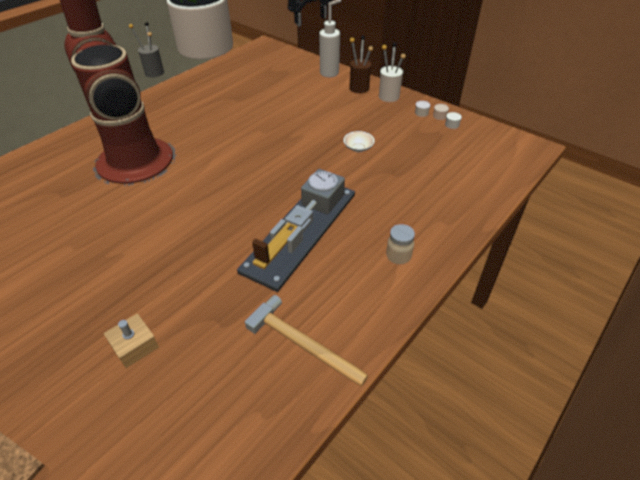

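The scene and top pictures show the tester in the middle: grip at px (384,258), hole at (314,271) and dial at (258,280) in the top view. The rack with the pin is at (518,293). The strap is drawn out by about 30 mm. I'm moving the wrist camera above the tester.

Request:
play_rows([
  {"offset": [-30,-26,0],"twist": 0,"grip": 1},
  {"offset": [-60,-52,0],"twist": 0,"grip": 1},
  {"offset": [-90,-79,0],"twist": 0,"grip": 1},
  {"offset": [-120,-105,0],"twist": 0,"grip": 1},
  {"offset": [-150,-132,0],"twist": 0,"grip": 1},
])

```text
time: 1.77
tool_pos: [0.2655, 0.4404, 0.4048]
tool_rot: [0.0, 0.122, 0.993, 0.0]
contact_force: [0.6, 0.3, 0.4]
gripper_width: 0.999
```

Request:
play_rows([
  {"offset": [-30,-26,0],"twist": 0,"grip": 1},
  {"offset": [-60,-52,0],"twist": 0,"grip": 1},
  {"offset": [-90,-79,0],"twist": 0,"grip": 1},
  {"offset": [-120,-105,0],"twist": 0,"grip": 1},
  {"offset": [-150,-132,0],"twist": 0,"grip": 1},
])

```text
time: 2.18
tool_pos: [0.3791, 0.2758, 0.4051]
tool_rot: [0.0, 0.122, 0.993, 0.0]
contact_force: [0.8, 1.4, -0.0]
gripper_width: 0.998
```

Request:
play_rows([
  {"offset": [-30,-26,0],"twist": 0,"grip": 1},
  {"offset": [-60,-52,0],"twist": 0,"grip": 1},
  {"offset": [-90,-79,0],"twist": 0,"grip": 1},
  {"offset": [-120,-105,0],"twist": 0,"grip": 1},
  {"offset": [-150,-132,0],"twist": 0,"grip": 1},
])

```text
time: 2.6
tool_pos: [0.4928, 0.1112, 0.405]
tool_rot: [0.0, 0.122, 0.993, 0.0]
contact_force: [0.9, -0.5, 0.2]
gripper_width: 0.999
```

Request:
play_rows([
  {"offset": [-30,-26,0],"twist": -0.12,"grip": 1},
  {"offset": [-60,-52,0],"twist": -0.24,"grip": 1},
  {"offset": [-90,-79,0],"twist": -0.36,"grip": 1},
  {"offset": [-104,-90,0],"twist": -0.4,"grip": 1},
  {"offset": [-104,-90,0],"twist": -0.4,"grip": 1},
])

```text
time: 3.02
tool_pos: [0.5727, -0.0027, 0.4045]
tool_rot: [0.0, -0.076, 0.997, -0.0]
contact_force: [0.2, -0.2, 0.2]
gripper_width: 0.999
```

```bash
python3 - <<'E'
from h import *
im,T=look("wrist","w1")
for q in ["tester","fork_hole","strap","pull_grip"]:
    print(q,find(q,"wrist",T),find(q,"wrist",T,"boxes_of",1))
s=manip.state();print(s["time"],s["tool_pos"],s["contact_force"],toolR().round(3).tolist())
# base plate in top picture
t=cv2.imread("pics/top0.png")
m=(t.max(2)<85).astype(np.uint8); m[:200]=0;m[:,:210]=0;m[:,410:]=0;m[330:]=0
m=cv2.morphologyEx(m,cv2.MORPH_OPEN,np.ones((3,3)))
pts=cv2.findNonZero(m);r=cv2.minAreaRect(pts);b=cv2.boxPoints(r)
w=np.array([onz("top",p,.018) for p in b]);print(w.round(4).tolist(),w.mean(0))
E
```

```text
tester [(0.96, [0.5623, 0.0794, -0.0051])] [(0.85, [0.5492, 0.0919, 0.0458])]
fork_hole [(0.6, [0.5605, 0.0791, 0.0569])] []
strap [(0.94, [0.5666, 0.0422, -0.0054]), (0.42, [0.587, -0.0664, 0.047])] [(0.66, [0.5784, -0.0284, 0.0474])]
pull_grip [(0.73, [0.5903, -0.0631, 0.0488]), (0.49, [0.5618, 0.0802, -0.0035])] [(0.75, [0.5757, -0.022, 0.0511])]
3.4667 [0.57076212 0.0014683  0.40488809] [ 0.01981215 -0.0789277  -0.56950987] [[-0.988, -0.156, 0.0], [-0.156, 0.988, 0.0], [-0.0, -0.0, -1.0]]Traceback (most recent call last):
  File "<stdin>", line 10, in <module>
cv2.error: OpenCV(4.12.0) /io/opencv/modules/imgproc/src/convhull.cpp:143: error: (-215:Assertion failed) total >= 0 && (depth == CV_32F || depth == CV_32S) in function 'convexHull'
```

View pics/w1.png

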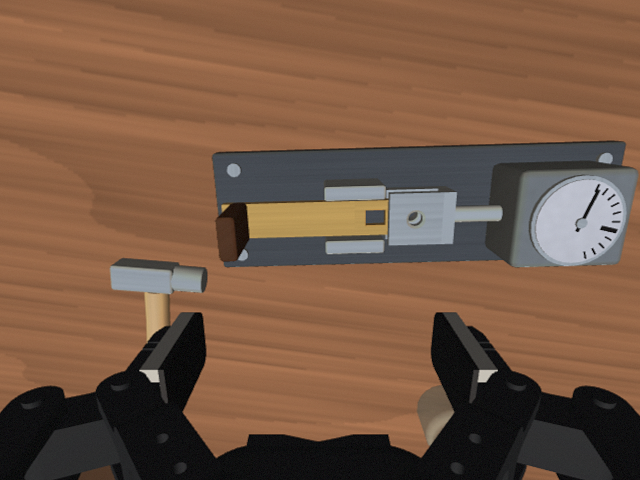

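The wrist picture shows the plate corners at about (214,155), (624,142) and (224,267). The hole is at (415,218), the slot at (375,217), and the grip at the left, around (232,232). The needle is on zero. I'll compute the positions with the calibration.

```bash
python3 - <<'E'
from h import *
P=lambda uv,z:onz("wrist",uv,z)
c=[P(p,.018) for p in [(214,155),(624,142),(636,258),(224,267)]];print(np.round(c,4).tolist())
for a,b in [(0,1),(3,2)]:
    d=c[b]-c[a];print("edge",np.linalg.norm(d),"psi",np.arctan2(-d[0],d[1]))
e=[P(p,.018) for p in [(233,170),(606,159)]];d=e[1]-e[0];print("screws",np.arctan2(-d[0],d[1]))
f=[P(p,.060) for p in [(388,193),(456,191),(454,244),(390,245)]];print("fork",np.round(f,4).tolist(),np.mean(f,0))
h=P((415,217.5),.06);s=P((375,217),.051);print("hole",h,"slot",s,np.linalg.norm((h-s)[:2]))
# two-view check hole: top picture
i=cv2.imread("pics/top0.png");w=cv2.imread("pics/w1.png")
hole_t=(314.5,271.);print("tri",tri(ray("wrist",(415,217.5)),ray("top",hole_t)))
print("proj hole top",proj("top",h))
a=cv2.resize(i[225:320,220:400],None,fx=4,fy=4,interpolation=cv2.INTER_CUBIC)
b=cv2.resize(w[180:280,205:325],None,fx=5,fy=5,interpolation=cv2.INTER_CUBIC)
b=cv2.copyMakeBorder(b,0,0,0,a.shape[1]-b.shape[1],cv2.BORDER_CONSTANT);cv2.imwrite("pics/crop.png",np.vstack([a,b])[:600] if 0 else cv2.resize(np.vstack([a,b]),None,fx=.67,fy=.67))
E
```

```text
[[0.5394, -0.0961, 0.018], [0.472, 0.2602, 0.018], [0.5736, 0.3138, 0.018], [0.6446, -0.0784, 0.018]]
edge 0.36267547827793567 psi 0.1869028523435536
edge 0.3985896121787102 psi 0.1790179443212895
screws 0.18505343765920115
fork [[0.5424, 0.0553, 0.06], [0.5323, 0.1091, 0.06], [0.5761, 0.1192, 0.06], [0.5854, 0.0661, 0.06]] [0.55903432 0.08742079 0.06      ]
hole [0.55885559 0.08147994 0.06      ] slot [0.56553294 0.05052493 0.051     ] 0.031667022561230856
tri [0.55992121 0.07850211 0.06659152]
proj hole top (np.float64(312.58405928050007), np.float64(272.79750903909036))
```

View pics/crop.png

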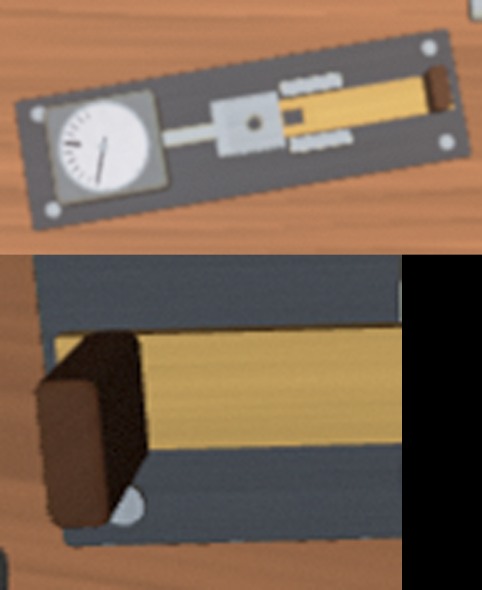

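```bash
python3 - <<'E'
from h import *
s=manip.state();Tt=np.eye(4);Tt[:3,:3]=toolR();Tt[:3,3]=s["tool_pos"]
C=np.linalg.inv(Tt)@np.array(manip.get_calibration("wrist")["T"]);np.save("C.npy",C);print(C.round(4).tolist())
To=np.eye(4);To[:3,:3]=R.from_quat([-.076,.997,0,0]).as_matrix();To[:3,3]=[.5727,-.0027,.4045];T=To@C
P=lambda uv,z:onz("wrist",uv,z,T)
c=[P(p,.018) for p in [(214,155),(624,142),(224,267)]];print(np.round(c,4).tolist())
d=c[1]-c[0];print("edge",np.linalg.norm(d),"psi",np.arctan2(-d[0],d[1]))
h=P((415,217.5),.06);sl=P((375,217),.051);g=P((227,239),.106)
print("hole",h,"slot",sl,np.linalg.norm((h-sl)[:2]),"grip",g)
for n,p in (("hole",h),("slot",sl),("grip",g)): print(n,proj("top",p))
print("tri hole",tri(ray("wrist",(415,217.5),T),ray("top",(314.6,271))),"tri grip",tri(ray("wrist",(227,239),T),ray("top",(382.5,257.8))))
d=h-g;print("psi hg",np.arctan2(-d[0],d[1]),np.linalg.norm(d[:2]))
E
```

```text
[[-0.0004, -0.954, -0.2997, 0.0768], [1.0, -0.0006, 0.0007, 0.0009], [-0.0008, -0.2997, 0.954, 0.0322], [0.0, 0.0, 0.0, 1.0]]
[[0.5407, -0.1001, 0.018], [0.4749, 0.2562, 0.018], [0.6459, -0.0828, 0.018]]
edge 0.3623029689581089 psi 0.1826698614415612
hole [0.56094695 0.07724745 0.06      ] slot [0.56748456 0.04630428 0.051     ] 0.03162624940082634 grip [ 0.58714095 -0.06517879  0.106     ]
hole (np.float64(314.5590277854019), np.float64(271.84803645188424))
slot (np.float64(328.8226082217253), np.float64(269.27471656556867))
grip (np.float64(383.25686205349336), np.float64(258.47535219996104))
tri hole [0.5621621  0.07753383 0.05784286] tri grip [ 0.58866043 -0.06500838  0.10216482]
psi hg 0.18188026021053208 0.1448149143016225
```

The hole is at (0.5615, 0.0773) and z is about 0.058 by triangulation. The grip top is at (0.588, -0.065, 0.103), and ψ is about 0.182. The strap is about 30 mm out. These agree with the given sizes, so I'll grasp the grip across its 14 mm side.

Request:
play_rows([
  {"offset": [-3,-34,10],"twist": -0.025,"grip": 1},
  {"offset": [-7,-68,30],"twist": -0.025,"grip": 1},
  {"offset": [-7,-68,70],"twist": -0.025,"grip": 1},
  {"offset": [-7,-68,110],"twist": -0.025,"grip": 1},
  {"offset": [-7,-68,130],"twist": -0.025,"grip": 1},
])

```text
time: 3.88
tool_pos: [0.5868, -0.0653, 0.2696]
tool_rot: [-0.003, -0.09, 0.996, 0.001]
contact_force: [-0.7, -0.1, -0.9]
gripper_width: 0.997
```

Request:
play_rows([
  {"offset": [0,0,20],"twist": 0,"grip": 1},
  {"offset": [0,0,35],"twist": 0,"grip": 1},
  {"offset": [0,0,35],"twist": 0,"grip": 0.6},
  {"offset": [0,0,35],"twist": 0,"grip": 0.1},
  {"offset": [0,0,35],"twist": 0,"grip": 0.0},
])

```text
time: 4.3
tool_pos: [0.5891, -0.0653, 0.2411]
tool_rot: [0.001, -0.09, 0.996, -0.0]
contact_force: [-0.6, -1.0, 0.2]
gripper_width: 0.605
```

Request:
play_rows([
  {"offset": [0,0,0],"twist": 0,"grip": 0},
  {"offset": [0,0,0],"twist": 0,"grip": 0},
  {"offset": [0,0,0],"twist": 0,"grip": 0},
  {"offset": [0,0,0],"twist": 0,"grip": 0},
  {"offset": [0,0,0],"twist": 0,"grip": 0},
])

```text
time: 4.72
tool_pos: [0.5891, -0.0657, 0.2413]
tool_rot: [0.001, -0.09, 0.996, -0.0]
contact_force: [-0.6, 0.7, 5.5]
gripper_width: 0.154
```

```bash
python3 - <<'E'
from h import *
s=manip.state();print(s["tool_pos"],s["contact_force"],s["gripper_width"],toolR().round(4).tolist())
print(proj("top",[.5615,.0773,.06]))
E
```

```text
[ 0.58914866 -0.06568013  0.24130129] [-0.55958857  0.72145115  5.45386344] 0.15421456561652172 [[-0.9838, -0.1792, 0.0022], [-0.1792, 0.9838, -0.0005], [-0.0021, -0.0009, -1.0]]
(np.float64(314.53745023418855), np.float64(271.59120676983156))
```

Request:
play_rows([
  {"offset": [0,6,0],"twist": 0,"grip": 0},
  {"offset": [0,13,0],"twist": 0,"grip": 0},
  {"offset": [0,20,0],"twist": 0,"grip": 0},
  {"offset": [0,25,0],"twist": 0,"grip": 0},
  {"offset": [0,26,0],"twist": 0,"grip": 0},
])

```text
time: 5.13
tool_pos: [0.5844, -0.0395, 0.2413]
tool_rot: [0.001, -0.09, 0.996, -0.0]
contact_force: [-1.2, -1.2, 6.6]
gripper_width: 0.16
```

Request:
play_rows([
  {"offset": [0,0.5,0],"twist": 0,"grip": 0},
  {"offset": [0,1,0],"twist": 0,"grip": 0},
  {"offset": [0,1.5,0],"twist": 0,"grip": 0},
  {"offset": [0,2,0],"twist": 0,"grip": 0},
  {"offset": [0,2,0],"twist": 0,"grip": 0},
])

```text
time: 5.55
tool_pos: [0.5842, -0.0381, 0.2413]
tool_rot: [0.001, -0.09, 0.996, -0.0]
contact_force: [-1.7, -0.1, 6.7]
gripper_width: 0.156
```

Request:
play_rows([
  {"offset": [0,0.5,0],"twist": 0,"grip": 0},
  {"offset": [0,1,0],"twist": 0,"grip": 0},
  {"offset": [0,1.5,0],"twist": 0,"grip": 0},
  {"offset": [0,1.5,0],"twist": 0,"grip": 0},
  {"offset": [0,1.5,0],"twist": 0,"grip": 0},
])

```text
time: 5.97
tool_pos: [0.5839, -0.0366, 0.2413]
tool_rot: [0.001, -0.09, 0.996, -0.0]
contact_force: [-1.4, -0.3, 5.8]
gripper_width: 0.161
```

Request:
play_rows([
  {"offset": [0,0.5,0],"twist": 0,"grip": 0},
  {"offset": [0,1,0],"twist": 0,"grip": 0},
  {"offset": [0,1,0],"twist": 0,"grip": 0},
  {"offset": [0,1,0],"twist": 0,"grip": 0},
  {"offset": [0,1,0],"twist": 0,"grip": 0},
])

```text
time: 6.38
tool_pos: [0.5838, -0.036, 0.2413]
tool_rot: [0.001, -0.09, 0.996, -0.001]
contact_force: [-0.8, -2.2, 5.5]
gripper_width: 0.157
```

Request:
play_rows([
  {"offset": [0,0.5,0],"twist": 0,"grip": 0},
  {"offset": [0,1,0],"twist": 0,"grip": 0},
  {"offset": [0,1,0],"twist": 0,"grip": 0},
  {"offset": [0,1,0],"twist": 0,"grip": 0},
  {"offset": [0,1,0],"twist": 0,"grip": 0},
])

```text
time: 6.8
tool_pos: [0.5837, -0.0357, 0.2413]
tool_rot: [0.001, -0.09, 0.996, -0.002]
contact_force: [0.9, -6.5, 5.9]
gripper_width: 0.155
```

Request:
play_rows([
  {"offset": [0,0.5,0],"twist": 0,"grip": 0},
  {"offset": [0,0.5,0],"twist": 0,"grip": 0},
  {"offset": [0,0.5,0],"twist": 0,"grip": 0},
  {"offset": [0,0.5,0],"twist": 0,"grip": 0},
  {"offset": [0,0.5,0],"twist": 0,"grip": 0},
])

```text
time: 7.22
tool_pos: [0.5837, -0.0356, 0.2414]
tool_rot: [0.001, -0.09, 0.996, -0.002]
contact_force: [0.7, -7.8, 5.2]
gripper_width: 0.156
```

The strap is at the stop: it no longer advances, at 7.8 N. I'll relax, release, lift and head for the rack.

Request:
play_rows([
  {"offset": [0,-1.4,0],"twist": 0,"grip": 0},
  {"offset": [0,-1.4,0],"twist": 0,"grip": 0.3},
  {"offset": [0,-1.4,0],"twist": 0,"grip": 0.7},
  {"offset": [0,-1.4,0],"twist": 0,"grip": 0.8},
  {"offset": [0,-1.4,0],"twist": 0,"grip": 0.8},
])

```text
time: 7.63
tool_pos: [0.5828, -0.0351, 0.2391]
tool_rot: [-0.001, -0.09, 0.996, 0.0]
contact_force: [-0.2, -0.4, -0.1]
gripper_width: 0.717
```

Request:
play_rows([
  {"offset": [0,0,-20],"twist": 0,"grip": 0.8},
  {"offset": [0,0,-50],"twist": 0,"grip": 0.8},
  {"offset": [0,0,-85],"twist": 0,"grip": 0.8},
  {"offset": [0,0,-120],"twist": 0,"grip": 1},
  {"offset": [0,0,-150],"twist": 0,"grip": 1},
])

```text
time: 8.05
tool_pos: [0.583, -0.0352, 0.3918]
tool_rot: [0.0, -0.09, 0.996, -0.0]
contact_force: [0.6, 0.1, -0.3]
gripper_width: 0.998
```

Request:
play_rows([
  {"offset": [11,-35,0],"twist": 0,"grip": 1},
  {"offset": [22,-70,0],"twist": 0,"grip": 1},
  {"offset": [33,-105,0],"twist": 0,"grip": 1},
  {"offset": [44,-140,0],"twist": 0,"grip": 1},
  {"offset": [55,-175,0],"twist": 0,"grip": 1},
])

```text
time: 8.47
tool_pos: [0.5598, -0.2187, 0.3894]
tool_rot: [-0.0, -0.09, 0.996, 0.0]
contact_force: [0.3, -0.3, -0.6]
gripper_width: 1.0
```

Request:
play_rows([
  {"offset": [11,-35,0],"twist": 0,"grip": 1},
  {"offset": [22,-70,0],"twist": 0,"grip": 1},
  {"offset": [33,-105,0],"twist": 0,"grip": 1},
  {"offset": [45,-135,0],"twist": 0,"grip": 1},
  {"offset": [45,-135,0],"twist": 0,"grip": 1},
])

```text
time: 8.88
tool_pos: [0.5388, -0.363, 0.389]
tool_rot: [-0.001, -0.087, 0.996, -0.001]
contact_force: [-0.7, 0.6, 0.2]
gripper_width: 1.001
```

Request:
play_rows([
  {"offset": [0,0,0],"twist": 0,"grip": 1},
  {"offset": [0,0,0],"twist": 0,"grip": 1},
  {"offset": [0,0,0],"twist": 0,"grip": 1},
])

```text
time: 9.13
tool_pos: [0.5406, -0.3571, 0.3894]
tool_rot: [-0.0, -0.091, 0.996, 0.0]
contact_force: [-0.4, 0.5, 0.7]
gripper_width: 1.0
```

```bash
python3 - <<'E'
from h import *
im,T=look("wrist","w2");np.save("w2T.npy",T)
for q in ["pin_tip","pin","rack"]:
    print(q,find(q,"wrist",T),find(q,"wrist",T,"boxes_of",1))
im2,T2=look("top","top2")
for q in ["strap","fork_hole","pull_grip"]: print(q,find(q,"top",T2))
a=cv2.resize(im2[225:320,220:400],(720,380),interpolation=cv2.INTER_CUBIC)
s=manip.state();print(s["time"],s["tool_pos"],s["contact_force"],toolR().round(4).tolist())
cv2.imwrite("pics/c2.png",np.vstack([cv2.resize(im,(720,540)),a])[:,:] if 0 else np.hstack([cv2.resize(im,(480,360)),cv2.resize(a,(320,360))]))
E
```

```text
pin_tip [] [(0.58, [0.5192, -0.364, 0.0773])]
pin [(0.87, [0.5199, -0.3586, 0.0077])] [(0.93, [0.5158, -0.3585, 0.0779])]
rack [(0.82, [0.5221, -0.3584, 0.0006])] [(0.55, [0.5164, -0.3598, 0.0382])]
strap [(0.92, [0.5643, 0.0755, 0.0032])]
fork_hole [(0.56, [0.5641, 0.0835, 0.0624])]
pull_grip [(0.93, [0.586, -0.0341, 0.051])]
9.6833 [ 0.54033041 -0.35823204  0.3897692 ] [ 0.44469551 -0.3458789  -0.31272682] [[-0.9838, -0.1794, 0.0001], [-0.1794, 0.9838, -0.0001], [-0.0001, -0.0001, -1.0]]
```

View pics/w2.png

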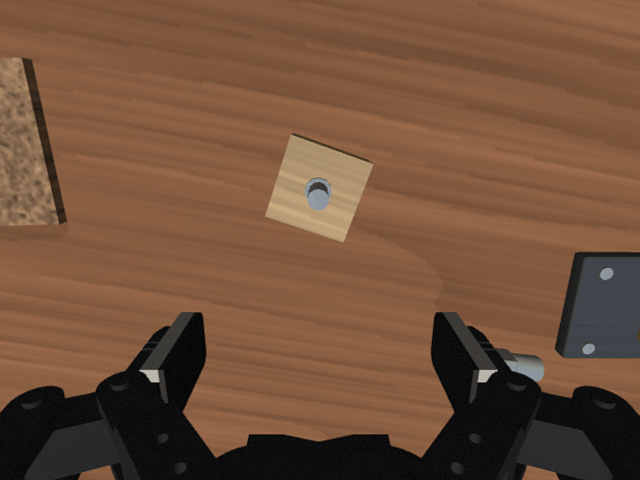

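The wrist picture shows the rack top at corners (292,135), (372,163), (344,241) and (266,216). The pin's top is at about (317,200). I'll localise the pin from these and check it against the top view.

```bash
python3 - <<'E'
from h import *
T=np.load("w2T.npy");P=lambda uv,z:onz("wrist",uv,z,T)
c=np.array([P(p,.04) for p in [(292,135),(372,163),(344,241),(266,216)]]);print("rack",c.mean(0),np.linalg.norm(np.roll(c,-1,0)-c,axis=1))
p=P((317.5,200.5),.078);print("pin top",p)
t=cv2.imread("pics/top2.png");print(proj("top",p),proj("top",c.mean(0)))
cr=t[255:325,480:550];cv2.imwrite("pics/c3.png",cv2.resize(cr,None,fx=8,fy=8,interpolation=cv2.INTER_CUBIC))
print(tri(ray("wrist",(317.5,200.5),T),ray("top",(518.5,292.5))))
E
```

```text
rack [ 0.51925735 -0.35931999  0.04      ] [0.06723902 0.06878079 0.06907378 0.06916493]
pin top [ 0.52034851 -0.35995464  0.078     ]
(np.float64(521.0367883343206), np.float64(292.67542316539675)) (np.float64(514.1414285928269), np.float64(293.6903256192619))
[ 0.52181227 -0.35924382  0.06664245]
```

View pics/c3.png

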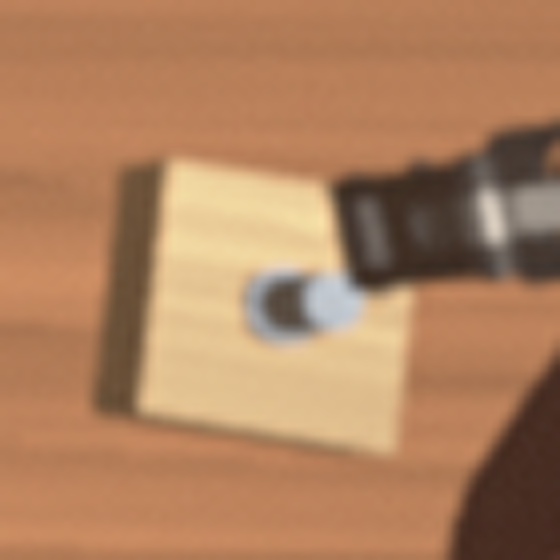

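The top view shows the pin top at (521.2,292.8). The prediction was (521.0,292.7), so the pin is at (0.5203, -0.3600) with its top at z = 0.078. Next is the grasp.

Request:
play_rows([
  {"offset": [20,2,20],"twist": 0,"grip": 1},
  {"offset": [20,2,55],"twist": 0,"grip": 1},
  {"offset": [20,2,90],"twist": 0,"grip": 1},
  {"offset": [20,2,125],"twist": 0,"grip": 1},
  {"offset": [20,2,140],"twist": 0,"grip": 1},
])

```text
time: 10.1
tool_pos: [0.5186, -0.3587, 0.2441]
tool_rot: [-0.003, -0.09, 0.996, 0.003]
contact_force: [-0.7, 0.5, -1.1]
gripper_width: 0.999
```

Request:
play_rows([
  {"offset": [0,0,20],"twist": 0,"grip": 1},
  {"offset": [0,0,29],"twist": 0,"grip": 1},
  {"offset": [0,0,29],"twist": 0,"grip": 0.7},
  {"offset": [0,0,29],"twist": 0,"grip": 0.3},
  {"offset": [0,0,29],"twist": 0,"grip": 0},
])

```text
time: 10.52
tool_pos: [0.521, -0.3605, 0.2229]
tool_rot: [0.001, -0.09, 0.996, -0.001]
contact_force: [0.8, -0.1, 1.0]
gripper_width: 0.603
```

Request:
play_rows([
  {"offset": [0,0,0],"twist": 0,"grip": 0},
  {"offset": [0,0,0],"twist": 0,"grip": 0},
  {"offset": [0,0,0],"twist": 0,"grip": 0},
  {"offset": [0,0,0],"twist": 0,"grip": 0},
  {"offset": [0,0,0],"twist": 0,"grip": 0},
])

```text
time: 10.93
tool_pos: [0.5207, -0.3604, 0.2223]
tool_rot: [0.001, -0.09, 0.996, -0.001]
contact_force: [-0.4, -0.3, 5.2]
gripper_width: 0.17
```

Request:
play_rows([
  {"offset": [0,0,-15],"twist": 0,"grip": 0},
  {"offset": [0,0,-45],"twist": 0,"grip": 0},
  {"offset": [0,0,-80],"twist": 0,"grip": 0},
  {"offset": [0,0,-115],"twist": 0,"grip": 0},
  {"offset": [0,0,-140],"twist": 0,"grip": 0},
])

```text
time: 11.35
tool_pos: [0.5203, -0.3599, 0.3641]
tool_rot: [0.001, -0.09, 0.996, -0.001]
contact_force: [0.4, -0.1, -0.5]
gripper_width: 0.165
```

Request:
play_rows([
  {"offset": [-10,35,0],"twist": 0,"grip": 0},
  {"offset": [-20,70,0],"twist": 0,"grip": 0},
  {"offset": [-30,105,0],"twist": 0,"grip": 0},
  {"offset": [-40,140,0],"twist": 0,"grip": 0},
  {"offset": [-50,176,0],"twist": 0,"grip": 0},
])

```text
time: 11.77
tool_pos: [0.5374, -0.1762, 0.3604]
tool_rot: [-0.0, -0.09, 0.996, 0.0]
contact_force: [0.3, -0.3, -1.4]
gripper_width: 0.162
```

Request:
play_rows([
  {"offset": [-10,35,0],"twist": 0,"grip": 0},
  {"offset": [-20,70,0],"twist": 0,"grip": 0},
  {"offset": [-30,105,0],"twist": 0,"grip": 0},
  {"offset": [-40,140,0],"twist": 0,"grip": 0},
  {"offset": [-50,176,0],"twist": 0,"grip": 0},
])

```text
time: 12.18
tool_pos: [0.555, 0.0061, 0.3605]
tool_rot: [-0.0, -0.09, 0.996, 0.0]
contact_force: [0.7, 0.0, -0.8]
gripper_width: 0.161
```

Request:
play_rows([
  {"offset": [-10,35,0],"twist": 0,"grip": 0},
  {"offset": [-19,71,0],"twist": 0,"grip": 0},
  {"offset": [-19,71,25],"twist": 0,"grip": 0},
  {"offset": [-19,71,45],"twist": 0,"grip": 0},
  {"offset": [-19,71,60],"twist": 0,"grip": 0},
])

```text
time: 12.6
tool_pos: [0.5606, 0.0786, 0.2987]
tool_rot: [-0.001, -0.091, 0.996, 0.0]
contact_force: [-0.1, -0.1, -1.4]
gripper_width: 0.166
```

Request:
play_rows([
  {"offset": [0,0,0],"twist": 0,"grip": 0},
  {"offset": [0,0,0],"twist": 0,"grip": 0},
  {"offset": [0,0,0],"twist": 0,"grip": 0},
  {"offset": [0,0,0],"twist": 0,"grip": 0},
])

```text
time: 12.93
tool_pos: [0.5621, 0.0773, 0.3025]
tool_rot: [0.001, -0.09, 0.996, -0.0]
contact_force: [-0.3, -0.2, -0.9]
gripper_width: 0.166
```

```bash
python3 - <<'E'
from h import *
im,T=look("wrist","w3");np.save("w3T.npy",T)
for q in ["pin_tip","fork_hole"]:
    print(q,find(q,"wrist",T))
s=manip.state();print(s["time"],s["tool_pos"],s["contact_force"],s["gripper_width"],toolR().round(4).tolist())
for p in ([.562,.0774,.06],[.562,.0774,.085],[.562,.0774,.119]):print(proj("wrist",p))
E
```

```text
pin_tip [(0.57, [0.562, 0.0765, 0.0881])]
fork_hole [(0.81, [0.5631, 0.0783, 0.0559]), (0.56, [0.56, 0.0778, 0.0857])]
13.0833 [0.56192332 0.07733103 0.30207219] [ 0.12245601  0.5274723  -0.78359861] 0.17037291316206962 [[-0.9839, -0.1788, 0.0022], [-0.1788, 0.9839, 0.0], [-0.0021, -0.0004, -1.0]]
(np.float64(316.58492783231867), np.float64(259.14136738764506))
(np.float64(316.42848924077214), np.float64(276.0044724607975))
(np.float64(316.1440042504652), np.float64(306.67018119580024))
```

View pics/w3.png

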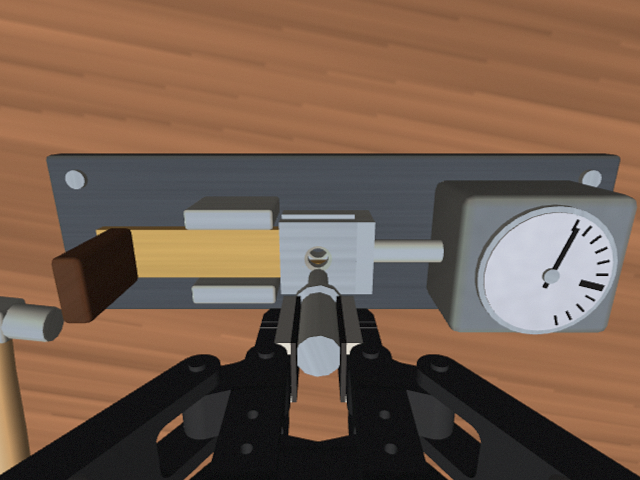

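```bash
python3 -c "
import cv2
a=cv2.imread('pics/w3.png')[205:305,267:387];cv2.imwrite('pics/c4.png',cv2.resize(a,None,fx=6,fy=6,interpolation=cv2.INTER_CUBIC))"
```

```text
(no output)
```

View pics/c4.png

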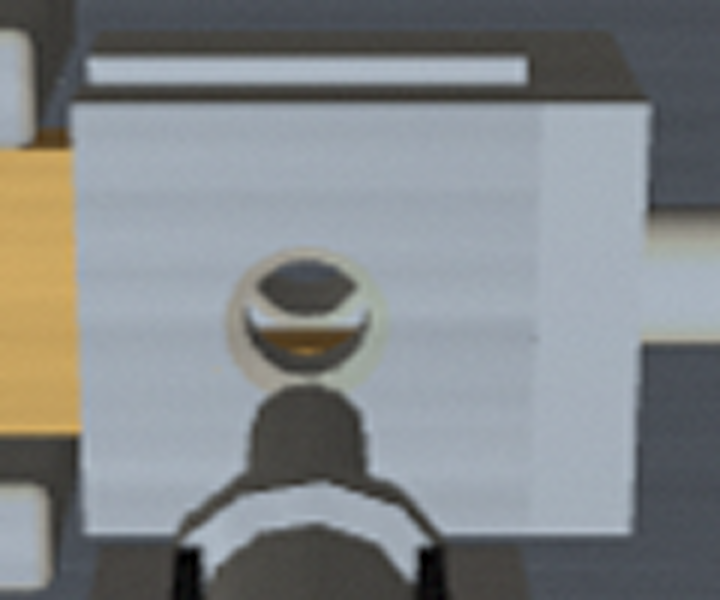

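The crop shows the hole centre at about (318.1,258.7). The pin foot is centred at u ≈ 318.3, with its height matching the prediction. Misalignment is under 0.5 mm, and the chamfer captures more than that, so I'm inserting.

Request:
play_rows([
  {"offset": [0,0,10],"twist": 0,"grip": 0},
  {"offset": [0,0,20],"twist": 0,"grip": 0},
  {"offset": [0,0,26],"twist": 0,"grip": 0},
  {"offset": [0,0,30],"twist": 0,"grip": 0},
  {"offset": [0,0,33],"twist": 0,"grip": 0},
])

```text
time: 13.5
tool_pos: [0.5619, 0.0775, 0.2674]
tool_rot: [0.001, -0.09, 0.996, -0.0]
contact_force: [2.2, 0.4, 0.7]
gripper_width: 0.168
```

Request:
play_rows([
  {"offset": [0,0,3],"twist": 0,"grip": 0},
  {"offset": [0,0,6],"twist": 0,"grip": 0},
  {"offset": [0,0,9],"twist": 0,"grip": 0},
  {"offset": [0,0,12],"twist": 0,"grip": 0},
  {"offset": [0,0,12],"twist": 0,"grip": 0},
])

```text
time: 13.92
tool_pos: [0.5618, 0.0775, 0.2555]
tool_rot: [0.001, -0.09, 0.996, -0.0]
contact_force: [4.2, 0.2, -1.4]
gripper_width: 0.166
```

Request:
play_rows([
  {"offset": [-0.6,0,3],"twist": 0,"grip": 0},
  {"offset": [-0.6,0,6],"twist": 0,"grip": 0},
  {"offset": [-0.6,0,9],"twist": 0,"grip": 0},
  {"offset": [-0.6,0,12],"twist": 0,"grip": 0},
  {"offset": [-0.6,0,12],"twist": 0,"grip": 0},
])

```text
time: 14.33
tool_pos: [0.5622, 0.0776, 0.2432]
tool_rot: [0.0, -0.09, 0.996, -0.0]
contact_force: [6.2, -1.1, -1.8]
gripper_width: 0.163
```

Request:
play_rows([
  {"offset": [0,0,1],"twist": 0,"grip": 0},
  {"offset": [0,0,2],"twist": 0,"grip": 0},
  {"offset": [0,0,2],"twist": 0,"grip": 0},
  {"offset": [0,0,2],"twist": 0,"grip": 0},
])

```text
time: 14.67
tool_pos: [0.5623, 0.0776, 0.2423]
tool_rot: [0.0, -0.09, 0.996, -0.0]
contact_force: [2.6, -0.7, 3.9]
gripper_width: 0.165
```

Request:
play_rows([
  {"offset": [0,0,1],"twist": 0,"grip": 0},
  {"offset": [0,0,1.5],"twist": 0,"grip": 0},
  {"offset": [0,0,1.5],"twist": 0,"grip": 0},
  {"offset": [0,0,1.5],"twist": 0,"grip": 0},
])

```text
time: 15.0
tool_pos: [0.5625, 0.0777, 0.2422]
tool_rot: [0.0, -0.09, 0.996, -0.0]
contact_force: [-1.6, -1.5, 11.6]
gripper_width: 0.169
```

The pin is seated: the push reads 11.6 N and z has stopped at 0.2422, against the 0.2422 expected. I'll release, lift and move back over the grip.

Request:
play_rows([
  {"offset": [0,0,-2.5],"twist": 0,"grip": 0},
  {"offset": [0,0,-2.5],"twist": 0,"grip": 0.3},
  {"offset": [0,0,-2.5],"twist": 0,"grip": 0.7},
  {"offset": [0,0,-2.5],"twist": 0,"grip": 0.7},
  {"offset": [0,0,-2.5],"twist": 0,"grip": 0.7},
])

```text
time: 15.42
tool_pos: [0.5613, 0.0777, 0.2415]
tool_rot: [-0.002, -0.09, 0.996, 0.0]
contact_force: [-0.5, 0.3, -0.0]
gripper_width: 0.695
```

Request:
play_rows([
  {"offset": [0,0,-15],"twist": 0,"grip": 0.7},
  {"offset": [0,0,-45],"twist": 0,"grip": 0.7},
  {"offset": [0,0,-75],"twist": 0,"grip": 0.7},
  {"offset": [0,0,-100],"twist": 0,"grip": 1},
  {"offset": [0,0,-100],"twist": 0,"grip": 1},
])

```text
time: 15.83
tool_pos: [0.5635, 0.0778, 0.3491]
tool_rot: [0.005, -0.09, 0.996, -0.0]
contact_force: [0.9, 0.0, 0.7]
gripper_width: 0.958
```

Request:
play_rows([
  {"offset": [0,-35,0],"twist": 0,"grip": 1},
  {"offset": [0,-70,0],"twist": 0,"grip": 1},
  {"offset": [0,-105,0],"twist": 0,"grip": 1},
  {"offset": [0,-115,0],"twist": 0,"grip": 1},
  {"offset": [0,-115,0],"twist": 0,"grip": 1},
])

```text
time: 16.25
tool_pos: [0.5827, -0.0376, 0.3416]
tool_rot: [-0.001, -0.088, 0.996, 0.0]
contact_force: [0.2, 0.6, 0.2]
gripper_width: 1.001
```

Request:
play_rows([
  {"offset": [0,0,0],"twist": 0,"grip": 1},
  {"offset": [0,0,0],"twist": 0,"grip": 1},
  {"offset": [0,0,0],"twist": 0,"grip": 1},
  {"offset": [0,0,0],"twist": 0,"grip": 1},
])

```text
time: 16.58
tool_pos: [0.5825, -0.0342, 0.3425]
tool_rot: [-0.0, -0.091, 0.996, 0.0]
contact_force: [-0.7, -0.2, 0.4]
gripper_width: 1.001
```

```bash
python3 - <<'E'
from h import *
im,T=look("wrist","w5");np.save("w5T.npy",T)
for q in ["pin","fork_hole","pull_grip","strap"]: print(q,find(q,"wrist",T))
s=manip.state();print(s["time"],s["tool_pos"],s["contact_force"],toolR().round(4).tolist())
for p in ([.5625,.0777,.098],[.5625,.0777,.064]):print(proj("wrist",p))
E
```

```text
pin [(0.87, [0.5631, 0.0785, 0.0275])]
fork_hole [(0.93, [0.5636, 0.0807, 0.0559]), (0.42, [0.5617, 0.0743, -0.0055])]
pull_grip [(0.71, [0.5847, -0.0321, 0.0489])]
strap [(0.96, [0.5624, 0.0748, -0.005])]
16.8333 [ 0.58268094 -0.03504887  0.34276264] [-0.12800141 -0.84897506 -0.12460547] [[-0.9837, -0.1799, 0.0001], [-0.1799, 0.9837, 0.0], [-0.0001, 0.0, -1.0]]
(np.float64(514.2461466641045), np.float64(258.7121134749226))
(np.float64(489.5836724750436), np.float64(241.180045548556))
```

View pics/w5.png

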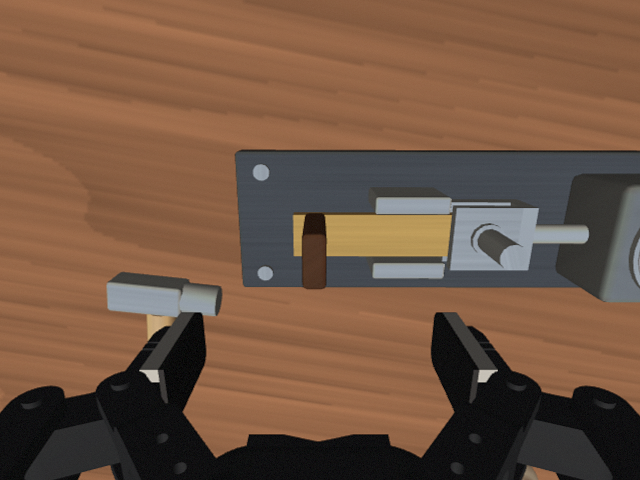

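The picture shows the pin seated in the fork with its collar on top (475–522, 225–265). The strap is home and the grip is at (314,250). Lowering to grasp the grip for the pull.

Request:
play_rows([
  {"offset": [0,0,25],"twist": 0,"grip": 1},
  {"offset": [-1,0,55],"twist": 0,"grip": 1},
  {"offset": [-1,0,80],"twist": 0,"grip": 1},
  {"offset": [-1,0,95],"twist": 0,"grip": 1},
  {"offset": [-1,0,101.5],"twist": 0,"grip": 1},
])

```text
time: 17.25
tool_pos: [0.5824, -0.035, 0.2378]
tool_rot: [-0.003, -0.09, 0.996, 0.001]
contact_force: [-0.5, -0.2, 0.7]
gripper_width: 1.002
```

Request:
play_rows([
  {"offset": [0,0,0],"twist": 0,"grip": 1},
  {"offset": [0,0,0],"twist": 0,"grip": 0.6},
  {"offset": [0,0,0],"twist": 0,"grip": 0.3},
  {"offset": [0,0,0],"twist": 0,"grip": 0.15},
  {"offset": [0,0,0],"twist": 0,"grip": 0},
])

```text
time: 17.67
tool_pos: [0.5843, -0.0354, 0.2428]
tool_rot: [0.001, -0.09, 0.996, -0.0]
contact_force: [-0.3, -0.3, 0.4]
gripper_width: 0.453
```

Request:
play_rows([
  {"offset": [0,0,0],"twist": 0,"grip": 0},
  {"offset": [0,0,0],"twist": 0,"grip": 0},
  {"offset": [0,0,0],"twist": 0,"grip": 0},
  {"offset": [0,0,0],"twist": 0,"grip": 0},
  {"offset": [0,0,0],"twist": 0,"grip": 0},
])

```text
time: 18.08
tool_pos: [0.5841, -0.036, 0.2421]
tool_rot: [0.001, -0.09, 0.996, -0.001]
contact_force: [-0.4, -5.4, 3.3]
gripper_width: 0.155
```

```bash
cat >> h.py <<'E'
def pull():
    f=np.mean([manip.state()["contact_force"] for _ in range(1)],0);s=manip.state()
    u=np.array([-np.sin(.182),np.cos(.182)])
    print("t",round(s["time"],2),"pos along y",round(float(u@s["tool_pos"][:2])*1e3,2),"F along +y",round(float(u@f[:2]),2),"Fz",round(f[2],1),"w",round(s["gripper_width"],3))
def needle(name=None):
    im,T=look("top")
    cs=im[255:305,233:285];big=cv2.resize(cs,None,fx=8,fy=8,interpolation=cv2.INTER_CUBIC)
    if name: cv2.imwrite(f"pics/{name}.png",big)
    return im
E
python3 - <<'E'
from h import *
pull();needle("d0");pull()
a=cv2.imread("pics/w3.png")[195:345,460:640];b=cv2.imread("pics/d0.png")
cv2.imwrite("pics/c5.png",np.hstack([cv2.resize(a,(380,317)),cv2.copyMakeBorder(b[:317*1],0,max(0,317-b.shape[0]),0,0,cv2.BORDER_CONSTANT)])[:, :800])
E
```

```text
t 18.08 pos along y -141.09 F along +y -5.2 Fz 3.3 w 0.155
t 18.13 pos along y -141.11 F along +y -5.71 Fz 4.2 w 0.156
```

View pics/c5.png

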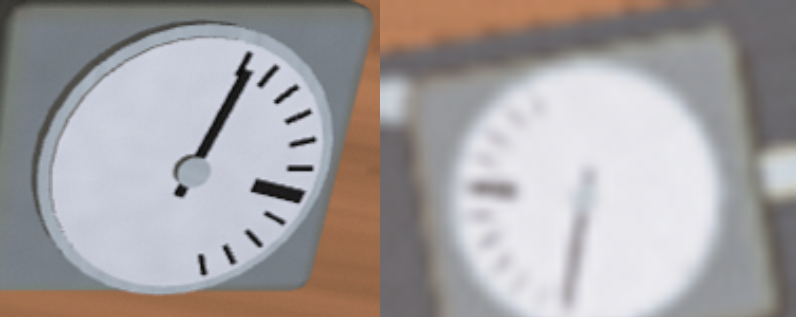

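The dial reads zero: the needle points down-left in the top view, and the thick mark is at its left. I'll start pulling gently through the play.

Request:
play_rows([
  {"offset": [0,-1,0],"twist": 0,"grip": 0},
  {"offset": [0,-2,0],"twist": 0,"grip": 0},
  {"offset": [0,-3,0],"twist": 0,"grip": 0},
  {"offset": [0,-3,0],"twist": 0,"grip": 0},
  {"offset": [0,-3,0],"twist": 0,"grip": 0},
])

```text
time: 18.55
tool_pos: [0.5845, -0.038, 0.2421]
tool_rot: [0.0, -0.09, 0.996, 0.0]
contact_force: [-1.3, -1.1, 6.2]
gripper_width: 0.158
```

```bash
python3 -c "
from h import *
pull()"
```

```text
t 18.55 pos along y -143.15 F along +y -0.84 Fz 6.2 w 0.158
```

Request:
play_rows([
  {"offset": [0,-0.5,0],"twist": 0,"grip": 0},
  {"offset": [0,-1,0],"twist": 0,"grip": 0},
  {"offset": [0,-1,0],"twist": 0,"grip": 0},
  {"offset": [0,-1,0],"twist": 0,"grip": 0},
])

```text
time: 18.88
tool_pos: [0.5847, -0.0388, 0.2421]
tool_rot: [0.0, -0.09, 0.996, 0.0]
contact_force: [-1.7, 0.1, 4.9]
gripper_width: 0.156
```

```bash
python3 -c "
from h import *
pull()"
```

```text
t 18.88 pos along y -144.02 F along +y 0.44 Fz 4.9 w 0.156
```

Request:
play_rows([
  {"offset": [0,-0.5,0],"twist": 0,"grip": 0},
  {"offset": [0,-1,0],"twist": 0,"grip": 0},
  {"offset": [0,-1,0],"twist": 0,"grip": 0},
  {"offset": [0,-1,0],"twist": 0,"grip": 0},
])

```text
time: 19.22
tool_pos: [0.5848, -0.0397, 0.2421]
tool_rot: [0.0, -0.09, 0.996, 0.001]
contact_force: [-2.0, 0.4, 5.5]
gripper_width: 0.156
```

Request:
play_rows([
  {"offset": [0,-0.5,0],"twist": 0,"grip": 0},
  {"offset": [0,-1,0],"twist": 0,"grip": 0},
  {"offset": [0,-1,0],"twist": 0,"grip": 0},
  {"offset": [0,-1,0],"twist": 0,"grip": 0},
])

```text
time: 19.55
tool_pos: [0.585, -0.0406, 0.2421]
tool_rot: [0.0, -0.09, 0.996, 0.001]
contact_force: [-1.3, 1.3, 6.0]
gripper_width: 0.156
```

```bash
python3 -c "
from h import *
pull()"
```

```text
t 19.55 pos along y -145.8 F along +y 1.47 Fz 6.0 w 0.156
```

Request:
play_rows([
  {"offset": [0,-0.5,0],"twist": 0,"grip": 0},
  {"offset": [0,-1,0],"twist": 0,"grip": 0},
  {"offset": [0,-1,0],"twist": 0,"grip": 0},
  {"offset": [0,-1,0],"twist": 0,"grip": 0},
])

```text
time: 19.88
tool_pos: [0.5851, -0.0412, 0.2421]
tool_rot: [0.0, -0.09, 0.996, 0.001]
contact_force: [-2.3, 2.9, 6.5]
gripper_width: 0.157
```

Request:
play_rows([
  {"offset": [0,-0.5,0],"twist": 0,"grip": 0},
  {"offset": [0,-1,0],"twist": 0,"grip": 0},
  {"offset": [0,-1,0],"twist": 0,"grip": 0},
  {"offset": [0,-1,0],"twist": 0,"grip": 0},
])

```text
time: 20.22
tool_pos: [0.5852, -0.0419, 0.242]
tool_rot: [0.0, -0.09, 0.996, 0.002]
contact_force: [-3.1, 5.5, 6.7]
gripper_width: 0.154
```

```bash
python3 -c "
from h import *
pull()"
```

```text
t 20.22 pos along y -147.09 F along +y 6.02 Fz 6.7 w 0.154
```

Request:
play_rows([
  {"offset": [0,-0.5,0],"twist": 0,"grip": 0},
  {"offset": [0,-1,0],"twist": 0,"grip": 0},
  {"offset": [0,-1.5,0],"twist": 0,"grip": 0},
  {"offset": [0,-1.5,0],"twist": 0,"grip": 0},
  {"offset": [0,-1.5,0],"twist": 0,"grip": 0},
])

```text
time: 20.63
tool_pos: [0.5854, -0.0428, 0.2421]
tool_rot: [-0.0, -0.09, 0.996, 0.002]
contact_force: [-3.7, 8.4, 8.3]
gripper_width: 0.155
```

```bash
cat >> h.py <<'E'
def needle_ang():
    # darkest radial direction about the dial centre, top view (px); deg, image-wise clockwise from right
    im=needle();g=cv2.cvtColor(im,cv2.COLOR_BGR2GRAY).astype(np.float32)
    c=(233+205/8,255+195/8)
    P=cv2.warpPolar(g,(16,360),c,16,cv2.WARP_POLAR_LINEAR)
    v=cv2.GaussianBlur(P[:,3:9].mean(1)[:,None],(1,9),0)[:,0]
    a=int(v.argmin());w=np.arange(a-15,a+16);d=np.clip(v.max()-20-v[w%360],0,None);print("needle deg",a,round(float((w*d).sum()/d.sum()),1),"contrast",v.max()-v.min())
E
python3 -c "
from h import *
pull();needle_ang();pull();needle('d1')
d=cv2.imread('pics/d0.png');g=cv2.cvtColor(d,cv2.COLOR_BGR2GRAY).astype(np.float32)
P=cv2.warpPolar(g,(128,360),(205,195),128,cv2.WARP_POLAR_LINEAR)
v=P[:,24:72].mean(1);o=P[:,85:110].mean(1);print('zero needle deg',v.argmin(),'thick mark deg',130+o[130:230].argmin())
"
```

```text
t 20.63 pos along y -148.01 F along +y 8.96 Fz 8.3 w 0.155
needle deg 167 167.2 contrast 58.32161
t 20.68 pos along y -148.01 F along +y 8.14 Fz 8.4 w 0.156
zero needle deg 100 thick mark deg 184
```

Request:
play_rows([
  {"offset": [0,-0.4,0],"twist": 0,"grip": 0},
  {"offset": [0,-0.8,0],"twist": 0,"grip": 0},
  {"offset": [0,-0.8,0],"twist": 0,"grip": 0},
  {"offset": [0,-0.8,0],"twist": 0,"grip": 0},
])

```text
time: 21.07
tool_pos: [0.5855, -0.0432, 0.242]
tool_rot: [-0.0, -0.09, 0.996, 0.003]
contact_force: [-4.2, 9.7, 8.7]
gripper_width: 0.153
```

```bash
python3 -c "
from h import *
pull();needle_ang();pull();needle('d2');pull()"
```

```text
t 21.07 pos along y -148.47 F along +y 10.35 Fz 8.7 w 0.153
needle deg 175 176.4 contrast 55.70508
t 21.12 pos along y -148.44 F along +y 10.63 Fz 8.1 w 0.155
t 21.17 pos along y -148.44 F along +y 11.2 Fz 8.1 w 0.153
```

View pics/d2.png

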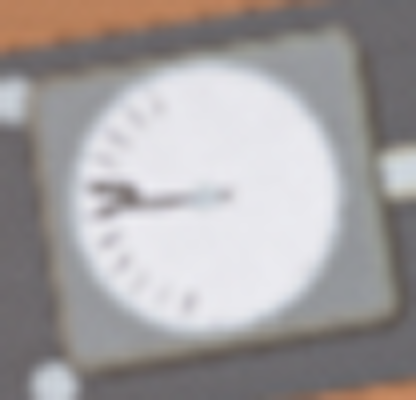

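The needle is just short of the thick mark, at about 10.7 N. I'll add 0.5 mm and measure.

Request:
play_rows([
  {"offset": [0,-0.3,0],"twist": 0,"grip": 0},
  {"offset": [0,-0.5,0],"twist": 0,"grip": 0},
  {"offset": [0,-0.5,0],"twist": 0,"grip": 0},
  {"offset": [0,-0.5,0],"twist": 0,"grip": 0},
])

```text
time: 21.5
tool_pos: [0.5856, -0.0435, 0.242]
tool_rot: [-0.0, -0.09, 0.996, 0.003]
contact_force: [-4.6, 11.4, 9.1]
gripper_width: 0.161
```

```bash
python3 -c "
from h import *
pull();needle_ang();pull();needle('d3');pull()
for n in 'd0','d1','d2','d3':
    g=cv2.cvtColor(cv2.imread(f'pics/{n}.png'),cv2.COLOR_BGR2GRAY).astype(np.float32)
    P=cv2.warpPolar(g,(128,720),(205,195),128,cv2.WARP_POLAR_LINEAR);v=255-P[:,24:64].mean(1);v=cv2.GaussianBlur(v[:,None],(1,15),0)[:,0]
    a=v.argmax();w=np.arange(a-24,a+25);d=np.clip(v[w]-v[w].min(),0,None)**2;th=P[320:420,85:108].mean(1)
    print(n,round((w*d).sum()/d.sum()/2,1),'thick',(320+th.argmin())/2)
"
```

```text
t 21.5 pos along y -148.75 F along +y 12.07 Fz 9.1 w 0.161
needle deg 183 182.2 contrast 53.992203
t 21.55 pos along y -148.73 F along +y 11.48 Fz 7.9 w 0.154
t 21.6 pos along y -148.74 F along +y 10.97 Fz 9.0 w 0.156
d0 100.4 thick 184.0
d1 161.0 thick 184.0
d2 171.1 thick 184.0
d3 177.7 thick 182.5
```

Request:
play_rows([
  {"offset": [0,-0.2,0],"twist": 0,"grip": 0},
  {"offset": [0,-0.4,0],"twist": 0,"grip": 0},
  {"offset": [0,-0.4,0],"twist": 0,"grip": 0},
  {"offset": [0,-0.4,0],"twist": 0,"grip": 0},
])

```text
time: 21.93
tool_pos: [0.5856, -0.0437, 0.242]
tool_rot: [-0.0, -0.09, 0.996, 0.003]
contact_force: [-4.2, 12.0, 9.6]
gripper_width: 0.155
```

```bash
cat > n.py <<'E'
from h import *
import sys
pull();needle(sys.argv[1]);pull()
g=cv2.cvtColor(cv2.imread(f'pics/{sys.argv[1]}.png'),cv2.COLOR_BGR2GRAY).astype(np.float32)
P=cv2.warpPolar(g,(128,720),(206,195.5),128,cv2.WARP_POLAR_LINEAR);v=255-P[:,24:64].mean(1);v=cv2.GaussianBlur(v[:,None],(1,15),0)[:,0]
a=v.argmax();w=np.arange(a-24,a+25);d=np.clip(v[w]-v[w].min(),0,None)**2
x=(w*d).sum()/d.sum()/2;print("needle",round(x,1),"N",round((x-100.4)/7.1,1))
E
python3 n.py d4; python3 n.py d5
```

```text
t 21.93 pos along y -148.95 F along +y 12.54 Fz 9.6 w 0.155
t 21.98 pos along y -148.95 F along +y 12.39 Fz 8.3 w 0.152
needle 183.6 N 11.7
t 21.98 pos along y -148.95 F along +y 12.39 Fz 8.3 w 0.152
t 22.03 pos along y -148.93 F along +y 12.36 Fz 9.0 w 0.159
needle 183.8 N 11.7
```

View pics/d5.png

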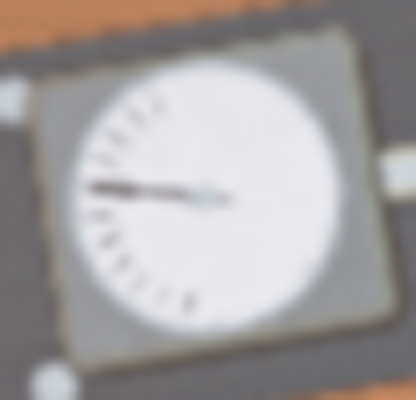

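The needle lies squarely on the thick mark at (110,187), and the wrist force is about 12.4 N including friction. Holding for about 2.9 s.

Request:
play_rows([
  {"offset": [0,0,0],"twist": 0,"grip": 0},
  {"offset": [0,0,0],"twist": 0,"grip": 0},
  {"offset": [0,0,0],"twist": 0,"grip": 0},
  {"offset": [0,0,0],"twist": 0,"grip": 0},
  {"offset": [0,0,0],"twist": 0,"grip": 0},
])

```text
time: 22.45
tool_pos: [0.5856, -0.0437, 0.242]
tool_rot: [-0.0, -0.09, 0.996, 0.003]
contact_force: [-3.9, 11.3, 8.9]
gripper_width: 0.157
```

Request:
play_rows([
  {"offset": [0,0,0],"twist": 0,"grip": 0},
  {"offset": [0,0,0],"twist": 0,"grip": 0},
  {"offset": [0,0,0],"twist": 0,"grip": 0},
  {"offset": [0,0,0],"twist": 0,"grip": 0},
  {"offset": [0,0,0],"twist": 0,"grip": 0},
])

```text
time: 22.87
tool_pos: [0.5856, -0.0437, 0.242]
tool_rot: [-0.0, -0.09, 0.996, 0.003]
contact_force: [-3.8, 12.4, 8.9]
gripper_width: 0.158
```

Request:
play_rows([
  {"offset": [0,0,0],"twist": 0,"grip": 0},
  {"offset": [0,0,0],"twist": 0,"grip": 0},
  {"offset": [0,0,0],"twist": 0,"grip": 0},
  {"offset": [0,0,0],"twist": 0,"grip": 0},
  {"offset": [0,0,0],"twist": 0,"grip": 0},
])

```text
time: 23.28
tool_pos: [0.5856, -0.0437, 0.242]
tool_rot: [-0.0, -0.09, 0.996, 0.003]
contact_force: [-4.0, 11.9, 9.1]
gripper_width: 0.15
```

Request:
play_rows([
  {"offset": [0,0,0],"twist": 0,"grip": 0},
  {"offset": [0,0,0],"twist": 0,"grip": 0},
  {"offset": [0,0,0],"twist": 0,"grip": 0},
  {"offset": [0,0,0],"twist": 0,"grip": 0},
  {"offset": [0,0,0],"twist": 0,"grip": 0},
])

```text
time: 23.7
tool_pos: [0.5856, -0.0437, 0.242]
tool_rot: [-0.0, -0.09, 0.996, 0.003]
contact_force: [-4.3, 12.0, 8.4]
gripper_width: 0.156
```

Request:
play_rows([
  {"offset": [0,0,0],"twist": 0,"grip": 0},
  {"offset": [0,0,0],"twist": 0,"grip": 0},
  {"offset": [0,0,0],"twist": 0,"grip": 0},
  {"offset": [0,0,0],"twist": 0,"grip": 0},
  {"offset": [0,0,0],"twist": 0,"grip": 0},
])

```text
time: 24.12
tool_pos: [0.5856, -0.0437, 0.242]
tool_rot: [-0.0, -0.09, 0.996, 0.003]
contact_force: [-4.6, 11.4, 8.7]
gripper_width: 0.157
```

Request:
play_rows([
  {"offset": [0,0,0],"twist": 0,"grip": 0},
  {"offset": [0,0,0],"twist": 0,"grip": 0},
  {"offset": [0,0,0],"twist": 0,"grip": 0},
  {"offset": [0,0,0],"twist": 0,"grip": 0},
  {"offset": [0,0,0],"twist": 0,"grip": 0},
])

```text
time: 24.53
tool_pos: [0.5856, -0.0437, 0.242]
tool_rot: [-0.0, -0.09, 0.996, 0.003]
contact_force: [-5.2, 11.4, 8.7]
gripper_width: 0.16
```

Request:
play_rows([
  {"offset": [0,0,0],"twist": 0,"grip": 0},
  {"offset": [0,0,0],"twist": 0,"grip": 0},
  {"offset": [0,0,0],"twist": 0,"grip": 0},
  {"offset": [0,0,0],"twist": 0,"grip": 0},
  {"offset": [0,0,0],"twist": 0,"grip": 0},
])

```text
time: 24.95
tool_pos: [0.5856, -0.0437, 0.242]
tool_rot: [-0.0, -0.09, 0.996, 0.003]
contact_force: [-4.6, 12.5, 8.5]
gripper_width: 0.162
```

```bash
python3 n.py d6
```

```text
t 24.95 pos along y -148.96 F along +y 13.07 Fz 8.5 w 0.162
t 25.0 pos along y -148.95 F along +y 11.87 Fz 9.4 w 0.153
needle 183.6 N 11.7
```

Held for about 3 s, with the needle steady at 11.7 N. Relaxing.

Request:
play_rows([
  {"offset": [0,1,0],"twist": 0,"grip": 0},
  {"offset": [0,2,0],"twist": 0,"grip": 0},
  {"offset": [0,3.5,0],"twist": 0,"grip": 0},
  {"offset": [0,5,0],"twist": 0,"grip": 0},
  {"offset": [0,6,0],"twist": 0,"grip": 0},
])

```text
time: 25.42
tool_pos: [0.5848, -0.0398, 0.2421]
tool_rot: [0.0, -0.09, 0.996, 0.0]
contact_force: [-2.2, -2.1, 5.1]
gripper_width: 0.159
```

Request:
play_rows([
  {"offset": [0,0.5,0],"twist": 0,"grip": 0},
  {"offset": [0,0.5,0],"twist": 0,"grip": 0},
  {"offset": [0,0.5,0],"twist": 0,"grip": 0},
])

```text
time: 25.67
tool_pos: [0.5848, -0.0395, 0.2421]
tool_rot: [0.0, -0.09, 0.996, 0.0]
contact_force: [-2.2, 0.2, 5.9]
gripper_width: 0.159
```

```bash
python3 n.py d7
```

```text
t 25.67 pos along y -144.7 F along +y 0.55 Fz 5.9 w 0.159
t 25.72 pos along y -144.7 F along +y 0.33 Fz 5.8 w 0.156
needle 101.7 N 0.2
```

Request:
play_rows([
  {"offset": [0,0.8,0],"twist": 0,"grip": 0},
  {"offset": [0,0.8,0],"twist": 0,"grip": 0},
  {"offset": [0,0.8,0],"twist": 0,"grip": 0.3},
  {"offset": [0,0.8,0],"twist": 0,"grip": 0.7},
  {"offset": [0,0.8,0],"twist": 0,"grip": 0.8},
])

```text
time: 26.13
tool_pos: [0.5841, -0.0388, 0.2405]
tool_rot: [-0.001, -0.09, 0.996, 0.0]
contact_force: [-0.7, 0.5, -0.6]
gripper_width: 0.575
```

Request:
play_rows([
  {"offset": [0,0,0],"twist": 0,"grip": 0.8},
  {"offset": [0,0,-20],"twist": 0,"grip": 0.8},
  {"offset": [0,0,-50],"twist": 0,"grip": 0.8},
  {"offset": [0,0,-85],"twist": 0,"grip": 0.8},
  {"offset": [0,0,-115],"twist": 0,"grip": 0.8},
])

```text
time: 26.55
tool_pos: [0.5842, -0.039, 0.3574]
tool_rot: [-0.0, -0.09, 0.996, 0.0]
contact_force: [0.9, -0.1, 0.6]
gripper_width: 0.799
```

Request:
play_rows([
  {"offset": [0,0,-20],"twist": 0,"grip": 0.8},
  {"offset": [0,0,-35],"twist": 0,"grip": 0.8},
  {"offset": [0,0,-35],"twist": 0,"grip": 0.8},
  {"offset": [0,0,-35],"twist": 0,"grip": 0.8},
  {"offset": [0,0,-35],"twist": 0,"grip": 0.8},
])

```text
time: 26.97
tool_pos: [0.584, -0.0391, 0.3893]
tool_rot: [-0.001, -0.09, 0.996, 0.0]
contact_force: [-0.1, 0.2, -1.1]
gripper_width: 0.797
```

```bash
python3 n.py d8; python3 - <<'E'
from h import *
im,T=look("wrist","w9")
for q in ["pin","fork_hole","strap","pull_grip"]: print(q,find(q,"wrist",T))
manip.job_done()
E
```

```text
t 26.97 pos along y -144.12 F along +y 0.25 Fz -1.1 w 0.797
t 27.02 pos along y -144.09 F along +y 0.18 Fz -0.3 w 0.804
needle 101.6 N 0.2
pin [(0.78, [0.5634, 0.0742, 0.0281])]
fork_hole [(0.87, [0.5628, 0.0782, 0.0558])]
strap [(0.63, [0.5595, 0.0719, -0.0055])]
pull_grip [(0.93, [0.5852, -0.0363, 0.0478])]
the job is handed in; nothing more can be done
```

The job is done and handed in at about 27 s; the jar, mallet and dish were not touched.

- **Strap:** I pushed it about 30 mm home by its grip until it met the rigid stop at about 8 N.
- **Pin:** I took it from the rack and inserted it through fork and strap. It stopped at the expected depth under a push of about 11 N.
- **Pull:** I took up the play and raised the pull to 12 N. The needle lay on the thick mark and I held it for about 3 s. The needle read 11.7 N at both ends of the hold. The wrist force stayed at about 12–13 N including friction, so nowhere near 20 N.
- **Release:** I relaxed the pull until the needle was back at zero, then let go and lifted clear.

**Last checks:** After release the needle measured 0.2 N, which is zero within my reading error. The network put the pin's foot at z = 0.028 m, against 0.026 m for fully home and within its 4 mm accuracy. The strap was left about 3 mm out from its stop, inside its play. Nothing failed. The two pull readings differed slightly, by up to 1 N, because of friction and sensor noise.

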